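# Close the tablet tub with its double lid and take off only the outer cover

### The arm

A 7-joint arm with a two-finger parallel gripper is mounted at the origin on a cart in front of the work surface, level with it; the furniture and walls round the work are solid. World frame = base frame: x ahead of the robot, y to its left, z up, the work surface at z = 0. Lengths are in m, angles in rad, forces in N, time in s.
With the tool pointing down it reaches from about 0.425 to 0.825 m from the base axis. Payload 3.6 kg.
Tool frame: the origin (TCP) lies on the centre line of the jaws, within the pads' length; the fingertips stand 14 mm ahead of it and the grasp point (between the pads) lies 5 mm behind it (bot.tip_extent is the distance from the TCP to the fingertips, in m); z points along the fingers, y is the direction in which the jaws open and shut (so a half turn about z gives the same grasp; the last joint's range is limited). The gripper opens to 93 mm and grips with 3 to 60 N. Pads are 15 mm wide; open, the fingers measure 128 mm over their backs; the gripper's body (75 mm by 188 mm) begins 65 mm behind the grasp point.
Start: joints at [1.202, 0.615, -0.013, 1.423, 0.008, 1.103, -0.04], TCP at [0.218, -0.612, 0.233] pointing down, gripper open.
Joint ranges: [-3.12, 3.12], [-0.3, 2.06], [-1.34, 1.32], [0.26, 2.42], [-1.36, 4.5], [0.01, 1.98], [-2.84, 2.84]. Speed limits (rad/s): [2.79, 2.79, 3.14, 3.14, 3.14, 3.14, 3.14].

### API

Orientations are given as a 3x3 rotation matrix whose columns are the frame's x, y, z axes.
In Python, from plant import status, cams, workorder, bot gives the robot as it stands.
- The arm moves only by the shell command python3 -m crank 'ROWS' [FORCE]. ROWS is JSON, one flat list of numbers, 7 for each row, row after row: the shift along the tool's x, y, z in units of 40 mm (1.0 is 40 mm), then the turn, a rotation vector about the tool's x, y, z in units of 8 degrees (1.0 is 8 degrees), then the finger opening in mm, from 0 to 93. A call has exactly 8 rows; each row shifts and turns the commanded pose from where the row before left it, along the tool's axes as they then stand; what a row does not reach is not made up. A row lasts 1/10 s, in which the tool goes at most 50 mm and 8.59 degrees, less where a joint would pass 70% of its speed; a pose out of reach is approached as far as the arm can. A call is refused whole if a number of a shift passes 1 or a number of a turn 1, either way. A call with a gripper value outside its range is refused whole. The fingers move at their own pace and stop on an object; FORCE is the grip in N (left out, the last holds). Time passes only in rows, so rows that do not move let the fingers close, or fill a call up. It gives the time, the measured TCP pose, the force and the opening at its end, in the units of the state.
- status.get_state(): the state, without advancing time (a new reading comes with each control period).
- cams.camera(name): name is "side" or "top"; returns a dict with "frame" (400x640x3 uint8, red, green, blue), "range_z" (400x640 float32, m along the optical axis (not along the pixel's ray), 0 where there is no reading), "K" (3x3 intrinsics, pixels), "position" and "rotation" of the camera in the world. Camera axes: x right, y down, z forward; pixel columns grow to the right and rows downward; lengths in m; the calibration is good to about 2 mm. A picture is of the moment at which its call begins.
- workorder.close_job(): hands the job in, once; it reports no verdict.
The state is a dict: "t": time; "q": joint angles; "joint_velocities": joint speeds; "joint_torque": joint torques, N m; "tcp_pos": TCP position; "orientation": TCP orientation; "contact_force": force on the tool from outside, world axes, zero at the start; "torque": the same for the moment, N m; "grip_width": opening from 0.0 (shut) to 1.0 (fully open).
Only numpy, scipy, OpenCV 4.12 (cv2) and the standard library are available. Lean on these libraries where they do the work, as an engineer would, in place of code of your own. Each camera call takes 0.05 s, during which the arm holds its last target. There are 200 camera calls.

### The job

Pick up the tub's two-part lid as one by the orange knob, the blue outer cover riding on the inner lid, lower it gently onto the open tub until the inner lid sits fully home, and let go of the knob. Then take the blue cover, which is due for a wash, by its collar and lift it off alone, leaving the inner lid closed and undisturbed. The job finishes with the gripper still holding the cover, level and still, all of it clear above the knob and touching nothing else; leave the tub standing where it is and the other things alone.

Things in the scene. Friction and masses are not known exactly. Their poses are not given: they have to be found in the camera images.
- tub: Open round white tub of washing tablets with a green band, loose but heavy (about 0.9 kg), 94 mm across and 75 mm high, upright. Bore 82 mm across, wall 6 mm, open at the top. Origin: centre of its underside, z up.
- tub_mouth (a point): Centre of the tub's mouth, level with its rim, 75 mm above the tub's underside.
- inner_lid: Grey inner lid (0.2 kg) under the blue cover, upright. Heights above its origin: plug 75 mm across (foot 68) 0-14 mm, goes into the tub; flange 92 mm across 14-18 mm, rests on the tub's rim; round orange knob 22 mm across 18-63 mm. Starts standing on its plug on the worktop. Origin: centre of the plug's underside, z up.
- inner_flange (a point): Centre of the underside of the inner lid's flange, 14 mm above its origin; meets tub_mouth when the inner lid is home.
- inner_knob_top (a point): Centre of the top of the orange knob, 63 mm above the inner lid's origin.
- outer_cover: Blue outer cover, 0.1 kg, 108 mm across, resting loosely on the inner lid's flange (no catch; rides along with it). Above its origin: 3 mm skirt 0-10 mm, top plate 10-15 mm with a 29 mm hole for the knob (3 mm play all round), collar 40 mm across outside 15-31 mm, to grip it by. Nested, its origin is 8 mm above the inner lid's. Origin: centre of the skirt's lower edge, z up.
- cover_collar_top (a point): Centre of the top of the blue cover's collar, 31 mm above the cover's origin. Nested, the orange knob sticks out 24 mm above it.
- polish_tin: Bystander: round tin with tan lid, 65 mm across, 29 mm high, on the worktop. Origin: centre of underside.
- dial_timer: Bystander: round taupe and cream wind-up timer, 65 mm across, 49 mm high. Origin: centre of underside.
- stain_dropper: Bystander: small brown dropper bottle with black top, 33 mm across, 102 mm high. Origin: centre of underside.
- soap_dish: Bystander: empty beige ribbed soap dish, 82x122x20 mm. Origin: centre of underside.
- peg_yellow: Bystander: yellow clothes peg lying flat, 15x72x12 mm. Origin: centre of underside.
There are look-alikes about, which are no part of the job. There is more than one size of the outer_cover; the one meant has the size given above. Leave any red look-alike of the inner_lid alone.

How it is judged:
On the way, in this order (a step that is already met when the one before it is completed fails the run):
1. the lid set is lifted as one: inner lid at least 30 mm up with the cover nested on it (height (world z) of inner_lid above 0.03 m and z of outer_cover in the frame of inner_lid below 0.014 m), for 0.2 s.
2. the inner lid is home in the tub, the cover still nested on it, and the knob let go (horizontal distance between inner_flange and tub_mouth below 0.008 m and z of inner_flange in the frame of tub_mouth between -0.004 and 0.004 m and angle between the z axis of inner_lid and the z axis of tub, either way round below 0.06 rad and z of outer_cover in the frame of inner_lid below 0.014 m and contact force between the fingers and inner_lid below 0.3 N), for 0.2 s.
At the end, for the whole second after the job is handed in: Inner lid home in the tub (4 mm in height, 8 mm off axis, 0.06 rad), untouched; tub upright, within 40 mm of its start; fingers grip the cover (over 1 N), its lower edge over 65 mm above the inner lid's underside, level within 0.2 rad, still, touching neither lid nor tub (horizontal distance between inner_flange and tub_mouth below 0.008 m and z of inner_flange in the frame of tub_mouth between -0.004 and 0.004 m and angle between the z axis of inner_lid and the z axis of tub, either way round below 0.06 rad and z of outer_cover in the frame of inner_lid above 0.065 m and contact force between the fingers and outer_cover above 1 N and contact force between outer_cover and inner_lid below 0.1 N and contact force between outer_cover and tub below 0.1 N and angle between outer_cover's own z axis and vertical below 0.2 rad and linear speed of outer_cover below 0.03 m/s and linear speed of inner_lid below 0.02 m/s and angle between tub's own z axis and vertical below 0.06 rad and height (world z) of tub below 0.004 m and distance of tub from where it was at the start of the episode below 0.04 m and contact force between the fingers and inner_lid below 0.3 N); the arm keeps its last pose, push and grip.
It fails at once if the cover is off the inner lid (raised more than 12 mm from its nested place) while the inner lid is not closed on the tub (raised over 6 mm, or tilted over 0.12 rad) (z of outer_cover in the frame of inner_lid above 0.02 m and (z of inner_flange in the frame of tub_mouth above 0.006 m or horizontal distance between inner_flange and tub_mouth above 0.01 m or angle between the z axis of inner_lid and the z axis of tub, either way round above 0.12 rad)).
It fails at once if the lid is dropped or slammed onto the tub (faster than 0.3 m/s within 25 mm of its seat) (horizontal distance between inner_flange and tub_mouth below 0.04 m and z of inner_flange in the frame of tub_mouth below 0.025 m and linear speed of inner_lid above 0.3 m/s).
It fails at once if the tub is tipped or pushed more than 40 mm (angle between tub's own z axis and vertical above 0.25 rad or distance of tub from where it was at the start of the episode above 0.04 m).
It fails at once if a bystander is pushed more than 20 mm (distance of any of polish_tin, dial_timer, stain_dropper, soap_dish, peg_yellow from where it was at the start of the episode above 0.02 m).
It fails at once if the dropper bottle is tipped over (angle between stain_dropper's own z axis and vertical above 0.5 rad).
It also fails if it takes over 53 s, if anything falls off the work surface, if the arm or the gripper's body presses on something with over 40 N, if the wrist force passes 120 N, or if a joint passes its speed limit or range.

## Working session

There is one attempt and no reset: what is moved stays moved. The work goes in short steps, Python scripts to look and compute and a shell command to move; the robot and the scene stay as the last step left them, time stands still between calls to the robot, and variables do not carry over. Pictures are saved under pics/ and viewed, about 8 in all and at most 12, crops included, and the job is handed in when it is done.

```bash
mkdir -p pics; ls; python3 - <<'E'
from plant import status,cams,bot
import cv2,numpy as np
s=status.get_state();print({k:np.round(v,3).tolist() for k,v in s.items()},bot.tip_extent)
for n in("top","side"):
    c=cams.camera(n);np.savez(f"{n}0.npz",**c);cv2.imwrite(f"pics/{n}0.png",c["frame"][:,:,::-1])
    print(n,c["K"].round(1).tolist(),np.round(c["position"],3),np.round(c["rotation"],3).tolist())
E
```

```text
pics
{'t': 0.0, 'q': [1.203, 0.616, -0.013, 1.425, 0.008, 1.103, -0.04], 'joint_velocities': [0.001, -0.001, 0.001, -0.001, 0.001, 0.0, 0.002], 'joint_torque': [0.0, -45.894, 0.21, -16.575, -0.061, 0.02, 0.0], 'tcp_pos': [0.218, -0.612, 0.232], 'orientation': [[0.942, 0.335, -0.001], [0.335, -0.942, 0.002], [-0.0, -0.003, -1.0]], 'contact_force': [-0.074, -0.344, -1.079], 'torque': [0.004, -0.063, 0.029], 'grip_width': 0.999} 0.014
top [[395.8, 0.0, 319.9], [0.0, 395.8, 201.2], [0.0, 0.0, 1.0]] [0.35  0.036 1.145] [[0.007, -0.988, 0.157], [-1.0, -0.007, 0.002], [-0.001, -0.157, -0.988]]
side [[378.4, 0.0, 322.9], [0.0, 378.4, 204.5], [0.0, 0.0, 1.0]] [ 0.4   -0.689  0.717] [[0.99, -0.08, 0.113], [-0.138, -0.644, 0.752], [0.012, -0.76, -0.649]]
```

View pics/top0.png

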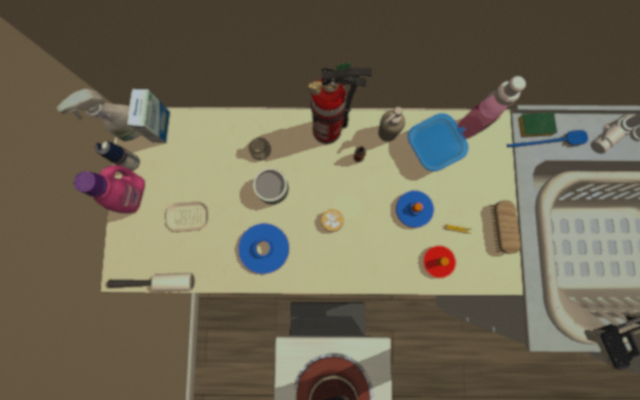

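View pics/side0.png

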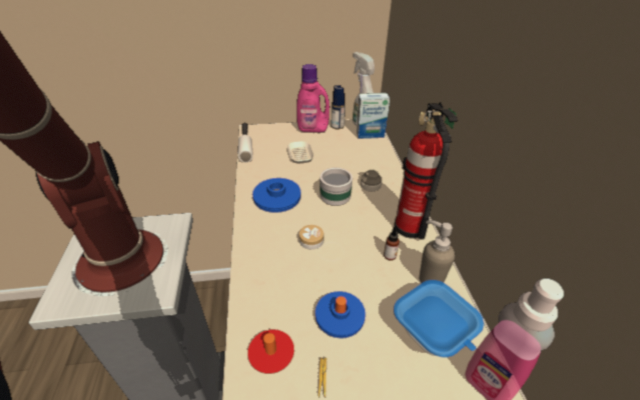

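The top view shows the lid set at about (415,209), the open tub at (270,186), the red look-alike at (439,262), and the oversized blue cover at (264,249). The side view agrees: lid set (341,313), tub (336,186), dropper (392,247), tin (311,236).

```bash
cat > h.py <<'E'
import numpy as np,cv2
def load(n,i=0): return dict(np.load(f"{n}{i}.npz"))
def pts(c):
    v,u=np.mgrid[0:400,0:640];z=c["range_z"]
    p=np.stack([(u-c["K"][0,2])/c["K"][0,0]*z,(v-c["K"][1,2])/c["K"][1,1]*z,z],-1)
    return p@c["rotation"].T+c["position"]
def ray(c,u,v,h):
    d=c["rotation"]@np.linalg.inv(c["K"])@[u,v,1.];return c["position"]+d*(h-c["position"][2])/d[2]
def circ(p): # least squares circle
    A=np.c_[2*p[:,:2],np.ones(len(p))];s=np.linalg.lstsq(A,(p[:,:2]**2).sum(1),rcond=None)[0]
    return s[:2],np.sqrt(s[2]+s[:2]@s[:2])
def hsv(c): return cv2.cvtColor(c["frame"],cv2.COLOR_RGB2HSV)
E
cat > m.py <<'E'
from h import *
import sys
i=sys.argv[1]
for n,box,tb in(("top",(385,180,450,235),(245,160,300,212)),("side",(300,280,385,345),(310,160,365,215))):
    c=load(n,i);H=hsv(c);P=pts(c)
    roi=np.zeros((400,640),bool);roi[box[1]:box[3],box[0]:box[2]]=1
    blue=roi&(abs(H[...,0].astype(int)-110)<15)&(H[...,1]>130)
    org=roi&(H[...,0]<18)&(H[...,1]>150)&(H[...,2]>80)
    print(n,"blue n",blue.sum(),"z pct",np.percentile(P[blue][:,2],[5,25,50,75,95]).round(4))
    h=cv2.convexHull(np.argwhere(blue|org)[:,::-1].astype(np.int32))[:,0]
    for z in(.018,.023):
        q=np.array([ray(c,u,v,z) for u,v in h]);print(" hull circ",z,circ(q))
    q=P[org];print(" orange",org.sum(),q.mean(0).round(4),"z",q[:,2].min().round(4),q[:,2].max().round(4))
    t=q[q[:,2]>q[:,2].max()-.006];print("  top",len(t),t.mean(0).round(4), (t.min(0)+t.max(0))/2)
    roi[:]=0;roi[tb[1]:tb[3],tb[0]:tb[2]]=1
    r=P[roi&(P[...,2]>.068)&(P[...,2]<.085)];print(" rim",len(r),r.mean(0).round(4),circ(r),r[:,2].max())
E
python3 m.py 0
python3 - <<'E'
from h import *
c=load("top");P=pts(c)
for n,(u,v) in dict(table=(360,240),tin=(332,220),drop=(360,154),timer=(259,148),dish=(186,216),peg=(458,229),red=(444,261),bigcover=(263,248),ext=(327,115),bowl=(438,142),pump=(391,122)).items(): print(n,P[v,u].round(3))
E
```

```text
top blue n 888 z pct [0.0208 0.0228 0.0243 0.0258 0.037 ]
 hull circ 0.018 (array([ 0.50922312, -0.23361442]), np.float64(0.05107192421604003))
 hull circ 0.023 (array([ 0.50851609, -0.23241895]), np.float64(0.050845294717544356))
 orange 43 [ 0.507  -0.2304  0.0627] z 0.0523 0.0674
  top 34 [ 0.5072 -0.2306  0.0638] [ 0.50725664 -0.23033028  0.0643822 ]
 rim 248 [0.5646 0.177  0.0752] (array([0.56520318, 0.17744848]), np.float64(0.043744385670463015)) 0.08320572827587203
side blue n 1537 z pct [0.0191 0.0211 0.0221 0.0231 0.0365]
 hull circ 0.018 (array([ 0.50759042, -0.23633497]), np.float64(0.05372140925667215))
 hull circ 0.023 (array([ 0.50682201, -0.23957347]), np.float64(0.05333728289718019))
 orange 132 [ 0.5064 -0.2436  0.0587] z 0.0164 0.7173
  top 1 [ 0.4001 -0.6893  0.7173] [ 0.40012522 -0.68925044  0.71726741]
 rim 199 [0.5646 0.1714 0.0722] (array([0.56450136, 0.17381364]), np.float64(0.043686710369098505)) 0.07709615100909117
table [ 0.419 -0.078  0.003]
tin [0.473 0.003 0.031]
drop [ 0.653 -0.073  0.077]
timer [0.677 0.214 0.048]
dish [0.485 0.427 0.001]
peg [ 0.452 -0.36   0.009]
red [ 0.36  -0.299  0.061]
bigcover [ 0.394  0.201 -0.   ]
ext [0.706 0.022 0.232]
bowl [ 0.693 -0.295  0.066]
pump [ 0.725 -0.151  0.135]
```

Sizes and heights match: the cover's radius is about 52 mm, the knob top is near z 0.063 and the rim is near 0.075. That puts the lid at about (0.5075, -0.234) and the tub at (0.565, 0.176). I'll square the tool to the world axes and approach.

```bash
python3 -m crank '[0,0,0,0,0,0.82,93, 0,0,0,0,0,0.82,93, 0,0,0,0,0,0.82,93, 0.72,-0.94,0,0,0,0,93, 0.72,-0.94,0,0,0,0,93, 0.72,-0.94,0,0,0,0,93, 0.72,-0.94,0,0,0,0,93, 0.72,-0.94,0,0,0,0,93]' 40; python3 -m crank '[0.72,-0.94,0,0,0,0,93, 0.72,-0.94,0,0,0,0,93, 0.72,-0.94,0,0,0,0,93, 0.72,-0.94,0,0,0,0,93, 0.5,-0.6,0,0,0,0,93, 0,0,0,0,0,0,93, 0,0,0,0,0,0,93, 0,0,0,0,0,0,93]' 40
python3 -c "
from plant import status
s=status.get_state();print(s['tcp_pos'],s['orientation'],s['q'])"
```

```text
t: 0.9
tcp_pos: [0.3629, -0.4227, 0.2323]
orientation: [[1.0, -0.002, -0.0], [-0.002, -1.0, 0.001], [-0.0, -0.001, -1.0]]
contact_force: [0.5, -0.1, -0.3]
grip_width: 0.999
t: 1.7
tcp_pos: [0.4963, -0.2522, 0.2324]
orientation: [[1.0, -0.005, -0.001], [-0.005, -1.0, -0.001], [-0.001, 0.001, -1.0]]
contact_force: [0.1, 0.2, 0.0]
grip_width: 1.0
[ 0.49630741 -0.25216065  0.2324134 ] [[ 9.99988504e-01 -4.56359274e-03 -1.47140360e-03]
 [-4.56494348e-03 -9.99989161e-01 -9.15944472e-04]
 [-1.46720765e-03  9.22650817e-04 -9.99998498e-01]] [ 0.40250309  0.4692235   0.04151281  1.69987552 -0.02093272  0.97388498
 -1.12404283]
```

```bash
python3 -m crank '[0.28,-0.46,0,0,0,0,93, 0,0,0.9,0,0,0,93, 0,0,0.9,0,0,0,93, 0,0,0.9,0,0,0,93, 0,0,0,0,0,0,93, 0,0,0,0,0,0,93, 0,0,0,0,0,0,93, 0,0,0,0,0,0,93]' 40
python3 - <<'E'
from plant import cams
import cv2,numpy as np
from h import *
c=load("side");H=hsv(c)
org=(H[...,0]<18)&(H[...,1]>150)&(H[...,2]>80);org[:,:325]=0;org[:,360:]=0;org[:285]=0;org[330:]=0
a=np.argwhere(org);print(len(a),a.min(0),a.max(0))
r=a[a[:,0]<=a[:,0].min()+8];u=(r[:,1].min()+r[:,1].max())/2
print(u,"top front/back at .063",ray(c,u,a[:,0].min()-.5,.063),[ray(c,u,a[:,0].min()+k,.063)[:2].round(4) for k in(4,6,8,10)])
c=cams.camera("side");np.savez("side1.npz",**c);f=c["frame"][200:380,260:440,::-1];cv2.imwrite("pics/side1.png",cv2.resize(f,None,fx=3,fy=3))
E
```

```text
t: 2.5
tcp_pos: [0.51, -0.233, 0.1267]
orientation: [[1.0, -0.002, 0.004], [-0.002, -1.0, -0.002], [0.004, 0.002, -1.0]]
contact_force: [0.2, 0.6, -0.6]
grip_width: 0.999
132 [297 336] [312 345]
340.5 top front/back at .063 [ 0.50929477 -0.22701789  0.063     ] [array([ 0.5074, -0.2379]), array([ 0.5065, -0.2427]), array([ 0.5057, -0.2474]), array([ 0.5049, -0.2521])]
```

View pics/side1.png

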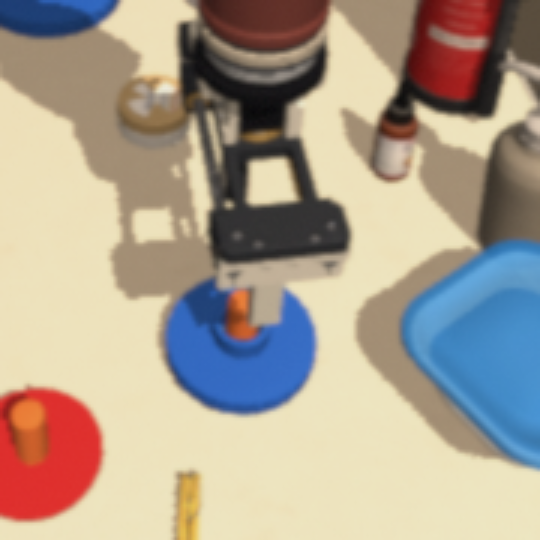

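The fingers straddle the knob in y (the knob is at crop (240,313), with one finger in front of it). I'll correct x by -3 mm and descend.

```bash
python3 -m crank '[-0.06,0.03,0.5,0,0,0,93, 0,0,0.5,0,0,0,93, 0,0,0.4,0,0,0,93, 0,0,0.3,0,0,0,93, 0,0,0,0,0,0,60, 0,0,0,0,0,0,40, 0,0,0,0,0,0,40, 0,0,0,0,0,0,40]' 25
```

```text
t: 3.35
tcp_pos: [0.5071, -0.2335, 0.0576]
orientation: [[1.0, -0.002, 0.002], [-0.002, -1.0, -0.001], [0.002, 0.001, -1.0]]
contact_force: [0.4, -0.2, 0.1]
grip_width: 0.707
```

```bash
python3 -m crank '[0,0,0.02,0,0,0,40, 0,0,0,0,0,0,30, 0,0,0,0,0,0,30, 0,0,0,0,0,0,30, 0,0,0,0,0,0,20, 0,0,0,0,0,0,10, 0,0,0,0,0,0,10, 0,0,0,0,0,0,10]' 25;  python3 -m crank '[0,0,0,0,0,0,0, 0,0,0,0,0,0,0, 0,0,0,0,0,0,0, 0,0,0,0,0,0,0, 0,0,0,0,0,0,0, 0,0,0,0,0,0,0, 0,0,0,0,0,0,0, 0,0,0,0,0,0,0]' 30
```

```text
t: 4.15
tcp_pos: [0.5065, -0.2334, 0.0559]
orientation: [[1.0, -0.002, 0.0], [-0.002, -1.0, -0.0], [0.0, 0.0, -1.0]]
contact_force: [0.2, -0.8, -0.2]
grip_width: 0.232
t: 4.95
tcp_pos: [0.5065, -0.2332, 0.0558]
orientation: [[1.0, -0.002, -0.0], [-0.002, -1.0, 0.0], [-0.0, -0.0, -1.0]]
contact_force: [1.2, -0.6, -0.9]
grip_width: 0.229
```

The width reads 21.3 mm, so the knob is gripped. Now I'll lift and look.

```bash
python3 -m crank '[0,0,-0.15,0,0,0,0, 0,0,-0.3,0,0,0,0, 0,0,-0.5,0,0,0,0, 0,0,-0.6,0,0,0,0, 0,0,-0.6,0,0,0,0, 0,0,-0.6,0,0,0,0, 0,0,-0.4,0,0,0,0, 0,0,-0.1,0,0,0,0]' 30
python3 - <<'E'
from plant import cams
import cv2,numpy as np
c=cams.camera("side");np.savez("side2.npz",**c);f=c["frame"][160:380,240:460,::-1];cv2.imwrite("pics/side2.png",cv2.resize(f,None,fx=2.5,fy=2.5))
E
```

```text
t: 5.75
tcp_pos: [0.5075, -0.2334, 0.1886]
orientation: [[1.0, -0.001, 0.004], [-0.001, -1.0, -0.001], [0.004, 0.001, -1.0]]
contact_force: [0.5, 0.9, -2.8]
grip_width: 0.229
```

View pics/side2.png

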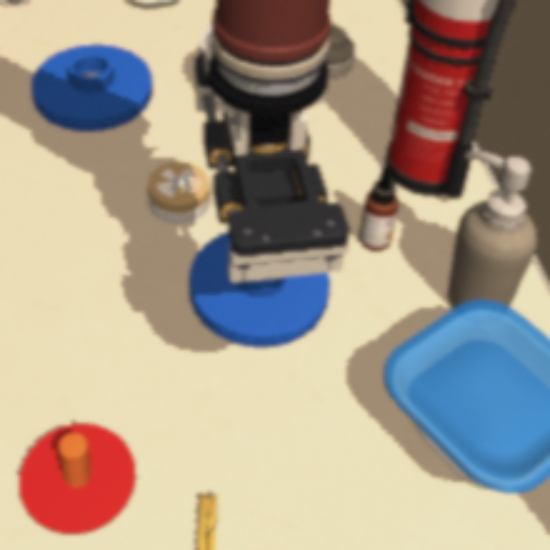

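The set is lifted level with the cover nested (at about (260,290) in the crop), and the 2.8 N load is about 0.3 kg. Next I'll carry it over to the tub.

```bash
python3 -m crank '[0.05,-0.35,0,0,0,0,0, 0.1,-0.65,0,0,0,0,0, 0.11,-0.8,0,0,0,0,0, 0.11,-0.8,0,0,0,0,0, 0.11,-0.8,0,0,0,0,0, 0.11,-0.8,0,0,0,0,0, 0.11,-0.8,0,0,0,0,0, 0.11,-0.8,0,0,0,0,0]' 30; python3 -m crank '[0.11,-0.8,0,0,0,0,0, 0.11,-0.8,0,0,0,0,0, 0.11,-0.8,0,0,0,0,0, 0.11,-0.8,0,0,0,0,0, 0.11,-0.8,0,0,0,0,0, 0.09,-0.4,0,0,0,0,0, 0.06,-0.1,0,0,0,0,0, 0,0,0,0,0,0,0]' 30;python3 -m crank '[0,0,0,0,0,0,0, 0,0,0,0,0,0,0, 0,0,0,0,0,0,0, 0,0,0,0,0,0,0, 0,0,0,0,0,0,0, 0,0,0,0,0,0,0, 0,0,0,0,0,0,0, 0,0,0,0,0,0,0]' 30
python3 - <<'E'
from plant import cams
import cv2,numpy as np
from h import *
ims=[]
for n,b in(("side",(280,90,400,230)),("top",(210,110,330,250))):
    c=cams.camera(n);np.savez(n+"3.npz",**c);ims.append(c["frame"][b[1]:b[3],b[0]:b[2],::-1])
    H=hsv(c);P=pts(c);m=(abs(H[...,0].astype(int)-110)<15)&(H[...,1]>130)&(P[...,2]>.12)&(abs(P[...,0]-.565)<.08)&(abs(P[...,1]-.176)<.08)
    a=P[m];print(n,m.sum(),np.percentile(a[:,2],[5,50,95]).round(4))
    h=cv2.convexHull(np.argwhere(m)[:,::-1].astype(np.int32))[:,0]
    print(circ(np.array([ray(c,u,v,np.median(a[:,2])) for u,v in h])))
cv2.imwrite("pics/3.png",cv2.resize(np.hstack(ims),None,fx=3.2,fy=3.2))
E
```

```text
t: 6.6
tcp_pos: [0.5379, 0.0016, 0.1845]
orientation: [[1.0, -0.0, -0.004], [-0.0, -1.0, 0.001], [-0.004, -0.001, -1.0]]
contact_force: [0.7, -0.1, -2.7]
grip_width: 0.229
t: 7.4
tcp_pos: [0.5673, 0.178, 0.1851]
orientation: [[1.0, -0.002, -0.001], [-0.002, -1.0, -0.002], [-0.001, 0.002, -1.0]]
contact_force: [0.4, -0.3, -2.2]
grip_width: 0.231
t: 8.2
tcp_pos: [0.5676, 0.1787, 0.1859]
orientation: [[1.0, -0.002, -0.0], [-0.002, -1.0, 0.0], [-0.0, -0.0, -1.0]]
contact_force: [0.3, 0.4, -3.0]
grip_width: 0.232
side 632 [0.1443 0.1515 0.1645]
(array([0.56758174, 0.1666124 ]), np.float64(0.054394959599546024))
top 180 [0.1512 0.1545 0.2992]
(array([0.56930365, 0.15987635]), np.float64(0.036627421978468216))
```

View pics/3.png

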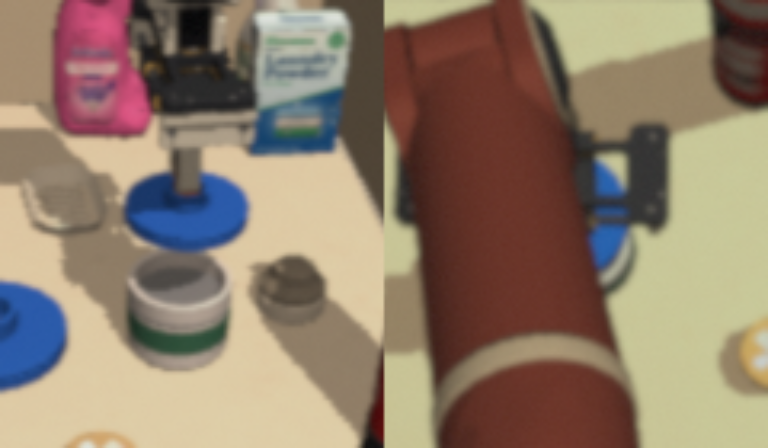

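The lid hangs level over the tub in the side view (lid at (187,210), tub at (180,310) in the crop). I'll shift it by -2.5 mm in x and -3 mm in y, then start down.

```bash
python3 -m crank '[-0.065,0.075,0.1,0,0,0,0, 0,0,0.15,0,0,0,0, 0,0,0.2,0,0,0,0, 0,0,0.2,0,0,0,0, 0,0,0.2,0,0,0,0, 0,0,0.1,0,0,0,0, 0,0,0.1,0,0,0,0, 0,0,0.1,0,0,0,0]' 30
python3 -m crank '[0,0,0.1,0,0,0,0, 0,0,0.1,0,0,0,0, 0,0,0.1,0,0,0,0, 0,0,0.08,0,0,0,0, 0,0,0.08,0,0,0,0, 0,0,0.05,0,0,0,0, 0,0,0.03,0,0,0,0, 0,0,0,0,0,0,0]' 30
```

```text
t: 9.1
tcp_pos: [0.5652, 0.1757, 0.1396]
orientation: [[1.0, -0.002, 0.0], [-0.002, -1.0, 0.0], [0.0, -0.0, -1.0]]
contact_force: [0.9, -0.0, -1.9]
grip_width: 0.228
t: 9.9
tcp_pos: [0.5649, 0.1756, 0.1182]
orientation: [[1.0, -0.002, -0.0], [-0.002, -1.0, -0.0], [-0.0, 0.0, -1.0]]
contact_force: [0.2, -0.6, -2.2]
grip_width: 0.228
```

```bash
python3 -m crank '[0,0,0.02,0,0,0,0, 0,0,0.01,0,0,0,0, 0,0,0.01,0,0,0,0, 0,0,0,0,0,0,0, 0,0,0,0,0,0,0, 0,0,0,0,0,0,0, 0,0,0,0,0,0,0, 0,0,0,0,0,0,0]' 30; python3 - <<'E'
from plant import cams
import cv2,numpy as np
c=cams.camera("side");np.savez("side4.npz",**c);f=c["frame"][110:230,280:400,::-1];cv2.imwrite("pics/4.png",cv2.resize(f,None,fx=4,fy=4))
E
```

```text
t: 10.7
tcp_pos: [0.565, 0.1756, 0.1169]
orientation: [[1.0, -0.002, 0.0], [-0.002, -1.0, 0.0], [0.0, -0.0, -1.0]]
contact_force: [0.2, -0.4, -1.7]
grip_width: 0.229
```

View pics/4.png

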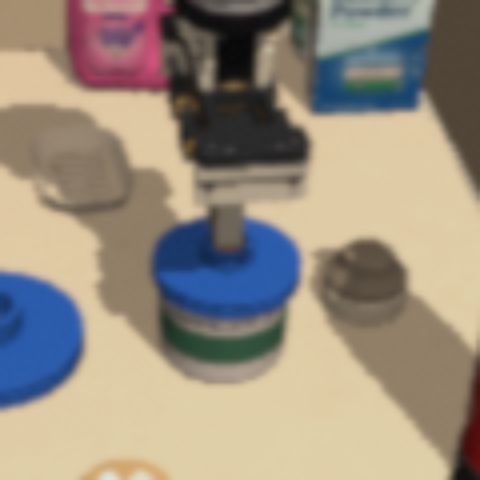

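The cover sits low over the tub ((227,265) in the crop), level and centred. I'll nudge down until the load comes off.

```bash
python3 -m crank '[0,0,0.02,0,0,0,0, 0,0,0,0,0,0,0, 0,0,0,0,0,0,0, 0,0,0,0,0,0,0, 0,0,0,0,0,0,0, 0,0,0,0,0,0,0, 0,0,0,0,0,0,0, 0,0,0,0,0,0,0]' 30;python3 -m crank '[0,0,0.02,0,0,0,0, 0,0,0,0,0,0,0, 0,0,0,0,0,0,0, 0,0,0,0,0,0,0, 0,0,0,0,0,0,0, 0,0,0,0,0,0,0, 0,0,0,0,0,0,0, 0,0,0,0,0,0,0]' 30
```

```text
t: 11.55
tcp_pos: [0.565, 0.1757, 0.1168]
orientation: [[1.0, -0.002, 0.0], [-0.002, -1.0, 0.0], [0.0, -0.0, -1.0]]
contact_force: [-2.0, -0.7, 5.3]
grip_width: 0.229
t: 12.35
tcp_pos: [0.5651, 0.1757, 0.1168]
orientation: [[1.0, -0.002, 0.001], [-0.002, -1.0, 0.0], [0.001, -0.0, -1.0]]
contact_force: [-3.2, -1.5, 9.2]
grip_width: 0.228
```

It is seated: the upward force is 9 N at z 0.1168, exactly the expected home height. Now I'll release.

```bash
python3 -m crank '[0,0,-0.03,0,0,0,40, 0,0,0,0,0,0,60, 0,0,0,0,0,0,70, 0,0,0,0,0,0,75, 0,0,0,0,0,0,75, 0,0,0,0,0,0,75, 0,0,0,0,0,0,75, 0,0,0,0,0,0,75]' 30
python3 -m crank '[0,0,0,0,0,0,75, 0,0,0,0,0,0,75, 0,0,0,0,0,0,75, 0,0,0,0,0,0,75, 0,0,0,0,0,0,75, 0,0,0,0,0,0,75, 0,0,0,0,0,0,75, 0,0,0,0,0,0,75]' 30
python3 - <<'E'
from plant import cams
import cv2,numpy as np
from h import *
c=cams.camera("side");np.savez("side5.npz",**c);f=c["frame"][110:230,280:400,::-1];cv2.imwrite("pics/5.png",cv2.resize(f,None,fx=4,fy=4))
H=hsv(c);P=pts(c);m=(abs(H[...,0].astype(int)-110)<15)&(H[...,1]>130)&(P[...,2]>.06)&(abs(P[...,0]-.565)<.08)&(abs(P[...,1]-.176)<.08)
a=P[m];z=np.percentile(a[:,2],[5,50,95]);print(z)
s=a[abs(a[:,2]-z[1])<.006];A=np.c_[s[:,:2],np.ones(len(s))];print("slope",np.linalg.lstsq(A,s[:,2],rcond=None)[0])
h=cv2.convexHull(np.argwhere(m)[:,::-1].astype(np.int32))[:,0]
print([circ(np.array([ray(c,u,v,z) for u,v in h])) for z in(.079,.084)])
E
```

```text
t: 13.15
tcp_pos: [0.565, 0.1757, 0.1163]
orientation: [[1.0, -0.002, -0.0], [-0.002, -1.0, 0.0], [-0.0, -0.0, -1.0]]
contact_force: [-0.7, -0.5, -0.1]
grip_width: 0.802
t: 13.95
tcp_pos: [0.565, 0.1757, 0.1163]
orientation: [[1.0, -0.002, 0.0], [-0.002, -1.0, 0.0], [0.0, -0.0, -1.0]]
contact_force: [0.1, 0.1, -0.4]
grip_width: 0.809
[0.07399037 0.08237879 0.08504599]
slope [-0.00209982  0.01246769  0.08146671]
[(array([0.56560844, 0.16865586]), np.float64(0.055177622410943886)), (array([0.56431209, 0.16193528]), np.float64(0.05474537707655393))]
```

View pics/5.png

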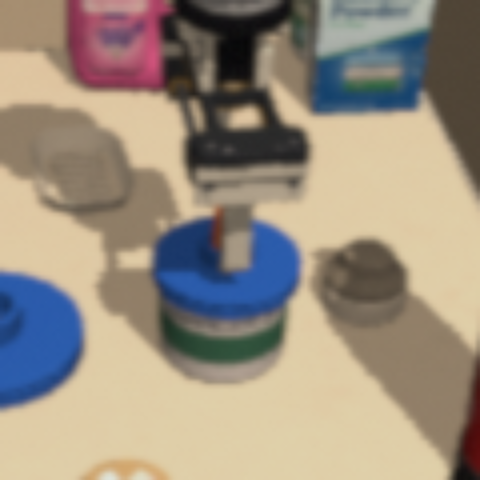

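The knob is free, and the cover is level (slope 0.012) and low on the lid. Next I'll descend to the collar and grip it.

```bash
python3 -m crank '[0,0,0.1,0,0,0,75, 0,0,0.1,0,0,0,75, 0,0,0.1,0,0,0,75, 0,0,0.06,0,0,0,75, 0,0,0,0,0,0,70, 0,0,0,0,0,0,65, 0,0,0,0,0,0,60, 0,0,0,0,0,0,55]' 15
python3 -m crank '[0,0,0,0,0,0,52, 0,0,0,0,0,0,49, 0,0,0,0,0,0,47, 0,0,0,0,0,0,45, 0,0,0,0,0,0,43, 0,0,0,0,0,0,41, 0,0,0,0,0,0,39, 0,0,0,0,0,0,37]' 15
python3 -m crank '[0,0,0,0,0,0,30, 0,0,0,0,0,0,25, 0,0,0,0,0,0,20, 0,0,0,0,0,0,20, 0,0,0,0,0,0,20, 0,0,0,0,0,0,20, 0,0,0,0,0,0,20, 0,0,0,0,0,0,20]' 25
```

```text
t: 14.8
tcp_pos: [0.5651, 0.1757, 0.1021]
orientation: [[1.0, -0.002, 0.0], [-0.002, -1.0, 0.0], [0.0, -0.0, -1.0]]
contact_force: [1.1, -0.4, -0.0]
grip_width: 0.61
t: 15.6
tcp_pos: [0.565, 0.1758, 0.1019]
orientation: [[1.0, -0.002, 0.0], [-0.002, -1.0, 0.0], [0.0, -0.0, -1.0]]
contact_force: [-0.6, 0.3, -0.7]
grip_width: 0.422
t: 16.4
tcp_pos: [0.565, 0.1757, 0.1019]
orientation: [[1.0, -0.002, -0.0], [-0.002, -1.0, 0.0], [-0.0, -0.0, -1.0]]
contact_force: [0.2, 0.8, 0.4]
grip_width: 0.417
```

The width of 38.8 mm fits the collar with slight pad give. I'll lift slowly, straight up.

```bash
python3 -m crank '[0,0,-0.03,0,0,0,20, 0,0,-0.05,0,0,0,20, 0,0,-0.07,0,0,0,20, 0,0,-0.1,0,0,0,20, 0,0,-0.1,0,0,0,20, 0,0,-0.1,0,0,0,20, 0,0,-0.1,0,0,0,20, 0,0,-0.1,0,0,0,20]' 25
python3 -c "
from plant import cams
import cv2
c=cams.camera('side');cv2.imwrite('pics/6.png',cv2.resize(c['frame'][110:230,280:400,::-1],None,fx=4,fy=4))"
```

```text
t: 17.2
tcp_pos: [0.565, 0.1757, 0.1283]
orientation: [[1.0, -0.002, 0.0], [-0.002, -1.0, 0.0], [0.0, -0.0, -1.0]]
contact_force: [-0.1, 0.5, -0.3]
grip_width: 0.418
```

View pics/6.png

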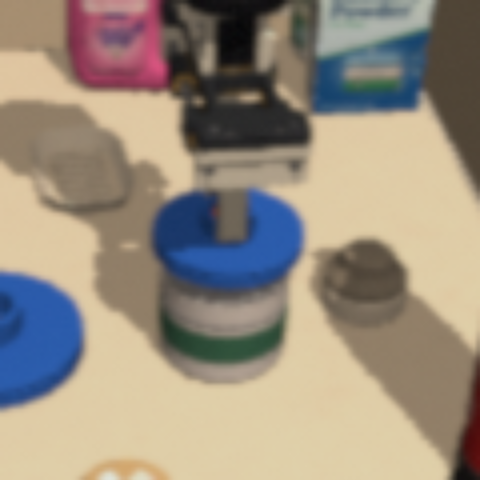

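The cover is rising alone and level (at (228,235) in the crop), with the grey lid edge still at the rim at about (225,300). I'll carry on up.

```bash
python3 -m crank '[0,0,-0.15,0,0,0,20, 0,0,-0.2,0,0,0,20, 0,0,-0.25,0,0,0,20, 0,0,-0.25,0,0,0,20, 0,0,-0.25,0,0,0,20, 0,0,-0.25,0,0,0,20, 0,0,-0.15,0,0,0,20, 0,0,-0.05,0,0,0,20]' 25
python3 -m crank '[0,0,0,0,0,0,20, 0,0,0,0,0,0,20, 0,0,0,0,0,0,20, 0,0,0,0,0,0,20, 0,0,0,0,0,0,20, 0,0,0,0,0,0,20, 0,0,0,0,0,0,20, 0,0,0,0,0,0,20]' 25
python3 - <<'E'
from plant import cams,status
import cv2,numpy as np
from h import *
c=cams.camera('side');cv2.imwrite('pics/7.png',cv2.resize(c['frame'][90:230,270:410,::-1],None,fx=4,fy=4))
H=hsv(c);P=pts(c);near=(abs(P[...,0]-.565)<.08)&(abs(P[...,1]-.176)<.08)
o=P[near&(H[...,0]<18)&(H[...,1]>150)&(P[...,2]>.07)&(P[...,2]<.14)];print("orange",len(o),o.mean(0) if len(o) else 0,o[:,2].max() if len(o) else 0)
a=P[near&(abs(H[...,0].astype(int)-110)<15)&(H[...,1]>130)&(P[...,2]>.1)];z=np.median(a[:,2]);s=a[abs(a[:,2]-z)<.006]
print("cover plate z",z,"slope",np.linalg.lstsq(np.c_[s[:,:2],np.ones(len(s))],s[:,2],rcond=None)[0])
g=P[near&(P[...,2]>.074)&(P[...,2]<.084)];print("flange",len(g),circ(g),np.median(g[:,2]))
E
```

```text
t: 18.05
tcp_pos: [0.5654, 0.1758, 0.1909]
orientation: [[1.0, -0.002, 0.002], [-0.002, -1.0, 0.001], [0.002, -0.001, -1.0]]
contact_force: [-0.3, 0.5, -1.6]
grip_width: 0.417
t: 18.85
tcp_pos: [0.565, 0.1757, 0.1899]
orientation: [[1.0, -0.002, -0.0], [-0.002, -1.0, 0.0], [-0.0, -0.0, -1.0]]
contact_force: [-0.3, -0.8, -1.6]
grip_width: 0.417
orange 75 [0.56488677 0.1655207  0.1022893 ] 0.12286093571763501
cover plate z 0.17043093513945307 slope [1.24071806e-04 1.70320969e-02 1.67480969e-01]
flange 431 (array([0.56511611, 0.17250545]), np.float64(0.033669784108845996)) 0.07757973426151654
```

View pics/7.png

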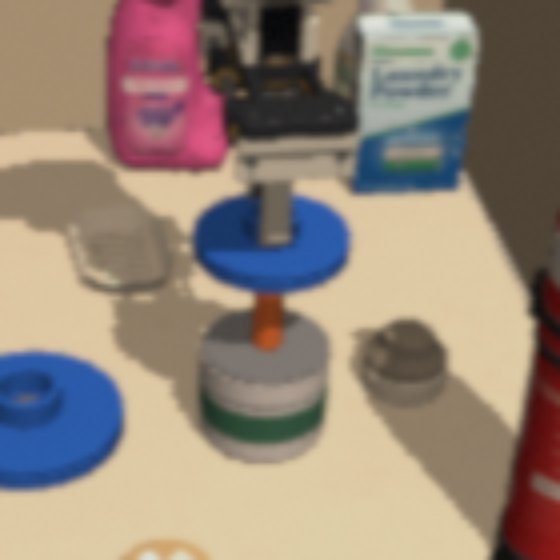

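The cover hangs level and clear ((272,242) in the crop), and the inner lid is closed with its knob free ((267,320)). The 88 mm rise puts the cover's edge about 96 mm above the lid's underside. I'll hand the job in.

```bash
python3 -c "
from plant import workorder,status
print(workorder.close_job());s=status.get_state();print(s['t'],s['tcp_pos'],s['grip_width'],s['contact_force'])"
```

```text
the job is handed in; nothing more can be done
None
the job is handed in; nothing more can be done
```

The job is done and handed in at about 19 s. I lifted the lid set by the orange knob and lowered it onto the tub. It seated at the expected height, with the push rising to 9 N. I then let go of the knob, took the blue cover by its collar and raised it 88 mm straight up.

**Cover:** The last checks show it level, within about 0.02 rad, and held at a 38.8 mm jaw width. Its lower edge is about 96 mm above the inner lid's underside, where 65 mm was needed, and about 33 mm above the knob top. The arm was still, and the load on the wrist was only about the cover's weight.

**Inner lid and tub:** The inner lid is closed, with its flange at 0.0776 m and the knob top at 0.123 m. The tub looks upright, and I saw no bystander moved.

**Disagreements:**
- The two cameras differed by 4–6 mm in y, so I used the mean.
- Both jaw widths read about 1 mm under the true size, which I put down to the pads giving.
- The last flange circle fit (radius 34 mm against 46 mm true) was unusable as a centring check, because part of the flange was hidden.
- A final state reading was refused after hand-in, so nothing was checked after that.

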